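# Strip a gearbox shaft onto its centring stands

## Task

Strip the gearbox shaft: lift off the collar and stand it aside flat on the bench top, then take off the spacer, the bearing and the gear one after another and seat each flat and fully down on the stand whose spigot fits its bore. When the shaft is bare, put the collar back on it, fully down on the shoulder, so that it stays with the shaft. Lower the parts into place rather than dropping them, and leave the caliper and the grease tin alone.

Things in the scene. Friction and masses are not known exactly. Their poses are not given: they have to be found in the camera images.
- shaft_stand: Stepped steel shaft upright in a fixed square dark foot, 110x110x14 mm. Heights above bench: boss top 20 mm; shaft 36 mm across to 64, 28 across to 79, 20 across to a shoulder at 91.5, then a neck 11 across to 97 tapering to 5 at the tip, 104. Parts sit loosely (2-3 mm play) and lift straight up. Collar goes back on the neck, underside on the shoulder. Origin: on the axis at bench height, z up.
- collar: Black clamp collar, a slit ring 34 mm across, 14 mm high, bore 15 mm, 0.1 kg, already slackened; on top of the stack, underside at 92 mm. Grip across the outside. Origin: centre of its underside, z up. The bench within 60 mm of the point x 0.45, y 0 is always clear to stand it on.
- spacer: Bare aluminium spacer, a plain ring 46 mm across, 12 mm high, bore 26 mm, 0.12 kg; second in the stack, underside at 80 mm, resting on the bearing. Goes on the small stand. Grip across the outside. Origin: centre of its underside, z up.
- bearing: Sealed ball bearing, steel rings with dark seals between, 62 mm across, 14 mm thick, bore 34 mm, 0.22 kg; third in the stack, underside at 66 mm, resting on the gear's hub. Goes on the medium stand (too tight for the large one). Grip across the outside. Origin: centre of its underside, z up.
- gear: Steel spur gear, 96 mm across the teeth, disc 16 mm thick, with a round hub 54 mm across standing 30 mm above the disc (46 mm in all), bore 42 mm, 0.45 kg; bottom of the stack, hub up, underside at 20 mm. Goes on the large stand. Grip near the top of the hub: the shaft stands 38 mm above it between the fingers. Origin: centre of its underside, z up.
- stand_large: Large stand for the gear (bore 42 mm), fixed: round dark foot 112 mm across, 12 mm thick, with an upright bare-metal spigot 36 mm across in its middle, 34 mm above the foot (tip 46 mm above the bench), straight for its lowest 12 mm, then tapering to 14 mm. Origin: centre of the foot's underside, z up. Seated, the gear's underside is on the foot, at 12 mm.
- stand_medium: Medium stand for the bearing (bore 34 mm), fixed: round dark foot 84 mm across, 12 mm thick, with an upright bare-metal spigot 28 mm across in its middle, 26 mm above the foot (tip 38 mm above the bench), straight for its lowest 9 mm, then tapering to 10 mm. Origin: centre of the foot's underside, z up. Seated, the bearing's underside is on the foot, at 12 mm.
- stand_small: Small stand for the spacer (bore 26 mm), fixed: round dark foot 64 mm across, 12 mm thick, with an upright bare-metal spigot 20 mm across in its middle, 24 mm above the foot (tip 36 mm above the bench), straight for its lowest 9 mm, then tapering to 7 mm. Origin: centre of the foot's underside, z up. Seated, the spacer's underside is on the foot, at 12 mm.
- caliper: Vernier caliper, 70 x 245 x 16 mm, lying loose on the bench beyond the stands, long side roughly along y; origin: centre of its underside. Leave alone.
- grease_tin: Open pale grey tin with a rust-red rim and paste inside, 127 mm across and 142 mm high, standing loose at the far left of the bench; origin: centre of its underside. Leave alone.

How it is judged (in metres and radians):
On the way, in this order (a step that is already met when the one before it is completed fails the run):
1. the collar is off the shaft and stands released on the bench top, flat on one face (height (world z) of collar between -0.004 and 0.006 m and angle between collar's own z axis and vertical below 0.1 rad and contact force between the fingers and collar below 0.3 N), for 0.2 s.
2. the spacer sits flat and fully down on its stand, released (horizontal distance between spacer and stand_small below 0.006 m and z of spacer in the frame of stand_small between 0.008 and 0.016 m and angle between spacer's own z axis and vertical below 0.08 rad and contact force between the fingers and spacer below 0.3 N), for 0.2 s.
3. the bearing sits flat and fully down on its stand, released (horizontal distance between bearing and stand_medium below 0.006 m and z of bearing in the frame of stand_medium between 0.008 and 0.016 m and angle between bearing's own z axis and vertical below 0.08 rad and contact force between the fingers and bearing below 0.3 N), for 0.2 s.
4. the gear sits flat and fully down on its stand, released (horizontal distance between gear and stand_large below 0.006 m and z of gear in the frame of stand_large between 0.008 and 0.016 m and angle between gear's own z axis and vertical below 0.08 rad and contact force between the fingers and gear below 0.3 N), for 0.2 s.
5. the collar is back on the bare shaft, fully down on the shoulder, released (horizontal distance between collar and shaft_stand below 0.006 m and z of collar in the frame of shaft_stand between 0.0875 and 0.0955 m and angle between collar's own z axis and vertical below 0.08 rad and contact force between the fingers and collar below 0.3 N), for 0.2 s.
At the end, for the whole second after the job is handed in: Spacer, bearing and gear on the small, medium and large stand, the collar back on the shaft: each within 6 mm of that axis, its underside within 4 mm of the foot's top (collar: of the shoulder), level within 0.08 rad, released and at rest (all of step 2 and all of step 3 and all of step 4 and all of step 5 and linear speed of each of spacer, bearing, gear, collar below 0.02 m/s and angular speed of each of spacer, bearing, gear, collar below 0.2 rad/s); the robot touches nothing.
It fails at once if a part is dropped (falls freely faster than 1.0 m/s, about 50 mm) ((linear speed of collar above 1 m/s and contact force between the fingers and collar below 0.3 N) or (linear speed of spacer above 1 m/s and contact force between the fingers and spacer below 0.3 N) or (linear speed of bearing above 1 m/s and contact force between the fingers and bearing below 0.3 N) or (linear speed of gear above 1 m/s and contact force between the fingers and gear below 0.3 N)).
It fails at once if the caliper is pushed more than 20 mm or tipped (distance of caliper from where it was at the start of the episode above 0.02 m or angle between caliper's own z axis and vertical above 0.3 rad).
It fails at once if the grease tin is pushed more than 20 mm or tipped (distance of grease_tin from where it was at the start of the episode above 0.02 m or angle between grease_tin's own z axis and vertical above 0.3 rad).
It also fails if it takes over 138 s, if anything falls off the work surface, if the arm or the gripper's body presses on something with over 40 N, if the wrist force passes 120 N, or if a joint passes its speed limit or range.

## Robot

A 6-joint arm with a two-finger parallel gripper is mounted at the origin on the work surface; the furniture and walls round the work are solid. World frame = base frame: x ahead of the robot, y to its left, z up, the work surface at z = 0. Lengths are in mm, angles in rad, forces in N, time in s.
With the tool pointing down it reaches from about 350 to 775 mm from the base axis. Payload 7.3 kg.
Tool frame: the origin (TCP) lies at the very end of the fingers, on their centre line; the grasp point (between the pads) lies 19 mm behind it; z points along the fingers, y is the line along which they close (so a half turn about z gives the same grasp; the last joint's range is limited). The gripper opens to 92 mm and grips with 3 to 60 N. Pads are 19 mm wide; open, the fingers measure 130 mm over their backs; the gripper's body (75 mm by 190 mm) begins 47 mm behind the grasp point.
Start: joints at [0.977, 0.342, 1.524, -0, 1.275, -0.146], TCP at [227.305, 473.262, 226.741] pointing down, gripper open.
Joint ranges: [-2.53, 2.53], [-0.77, 2.02], [0.04, 2.7], [-1, 4.14], [0.28, 2.66], [-3.11, 3.11]. Speed limits (rad/s): [2.57, 2.57, 3.14, 3.14, 3.14, 3.14].

## Interface

Orientations are given as [roll, pitch, yaw] about the fixed x, y, z axes, in that order (R = Rz(yaw) Ry(pitch) Rx(roll)).
In Python, from plant import bot gives the robot as it stands.
- The arm moves only by the tool jog_arm, never from a script. Its argument "targets" is a list of rows, each an object with "xyz": the shift along the tool's x, y, z as a fraction of full scale, a list of three; "spin": the turn about the tool's z as a fraction of full scale. In form: [{"xyz": [x, y, z], "spin": spin}, ...]. A call has exactly 10 rows; each row shifts and turns the commanded pose from where the row before left it, along the tool's axes as they then stand; what a row does not reach is not made up. Full scale, the value 1, is 80 mm for a shift and 0.1 rad for a turn. A row lasts 1/8 s, in which the tool goes at most 62.5 mm and 10.7 degrees, less where a joint would pass 70% of its speed; a pose out of reach is approached as far as the arm can. A call with a number of a shift or a turn outside -1 to 1 is refused whole. A call with a gripper value outside its range is refused whole. "gripper" is the opening in per cent of the stroke, from 0 (shut) to 100 (fully open), set as the call begins (left out, the last holds). The fingers move at their own pace and stop on an object; the grip force is fixed at half the most. Time passes only in rows, so rows that do not move let the fingers close, or fill a call up. It gives the time, the measured TCP pose, the force, the opening and the grip force at its end, in the units of the state.
- bot.get_obs(): the state, without advancing time (a new reading comes with each control period).
- bot.capture(name): name is "side" or "top"; returns the picture (400x640x3 uint8, blue, green, red); there is no depth.
- bot.get_calibration(name): a dict with "vfov" (degrees; the focal length in pixels is half the picture's height over the tangent of half this angle, whatever the lens; pixels are square), "cx", "cy" (the principal point, pixels), "eye" and "rotation" of the camera in the world. Camera axes: x right, y down, z forward; pixel columns grow to the right and rows downward; lengths in mm; the calibration is good to about 2 mm. A picture is of the moment at which its call begins. get_calibration takes no time and is no camera call.
- bot.close_job(): hands the job in; it is judged then, once.
The state is a dict: "time": time; "joint_positions": joint angles; "dq": joint speeds; "tau": joint torques, N m; "tool_pos": TCP position; "tcp_rot": TCP orientation; "contact_force": force on the tool from outside, world axes, zero at the start; "moment": the same for the moment, N m; "grip_width": finger opening in mm; "finger_force": force on a finger pad.
Only numpy, scipy, OpenCV 4.12 (cv2) and the standard library are available. Lean on these libraries where they do the work, as an engineer would, in place of code of your own. Each camera call takes 0.05 s, during which the arm holds its last target. There are 200 camera calls.

## Working session

There is one attempt and no reset: what is moved stays moved. The work goes in short steps, Python scripts to look and compute and a tool call to move; the robot and the scene stay as the last step left them, time stands still between calls to the robot, and variables do not carry over. Pictures are saved under pics/ and viewed, at most 15 in all, crops included, and the job is handed in when it is done.

Besides the shell and the picture viewer there is one more tool, called as name(argument=value, ...), one argument or row to a line, values as JSON. jog_arm: Moves the arm, as the interface text tells. Shift numbers are shares of 80 mm and turn numbers shares of 0.1 rad, none past 1 either way. Its arguments: {"type":"object","properties":{"targets":{"type":"array","items":{"type":"object","properties":{"xyz":{"type":"array","items":{"type":"number"}},"spin":{"type":"number"}}}},"gripper":{"type":"number"}},"required":["targets"]}

```bash
mkdir -p pics; ls
python3 - <<'E'
from plant import bot
import cv2
print(bot.get_obs())
for n in("top","side"):
    c=bot.get_calibration(n);print(n,c)
    cv2.imwrite(f"pics/{n}0.png",bot.capture(n))
E
```

```text
pics
{'time': 0.0, 'joint_positions': array([ 9.77003075e-01,  3.42724091e-01,  1.52505683e+00, -1.42437941e-05,
        1.27536742e+00, -1.46026964e-01]), 'dq': array([0.00031889, 0.00012859, 0.00095922, 0.00020448, 0.00065318,
       0.00033858]), 'tau': array([ 5.53555674e-04, -4.31243026e+01, -2.44223338e+01,  7.18810502e-02,
        5.55378338e-02, -1.04976680e-04]), 'tool_pos': array([227.06119401, 472.89589169, 226.03035144]), 'tcp_rot': array([-3.14005154e+00, -2.12889959e-04,  2.69383036e+00]), 'contact_force': array([ 0.56987277,  0.12089739, -0.40466044]), 'moment': array([ 0.03046541, -0.00634779, -0.01514619]), 'finger_force': 0.0, 'grip_width': 92.0537586926543}
top {'vfov': 53.08254129939792, 'cx': 318.4154654233485, 'cy': 197.63976261722513, 'eye': array([ 501.0549524 ,   27.35630811, 1089.36887425]), 'rotation': array([-3.03311857, -0.02607159, -1.56453645])}
side {'vfov': 42.956367576273934, 'cx': 320.2699379402396, 'cy': 195.00258238382574, 'eye': array([  359.19398608, -1152.74914865,   700.28864555]), 'rotation': array([-2.05742179, -0.02335956, -0.19382126])}
```

View pics/top0.png

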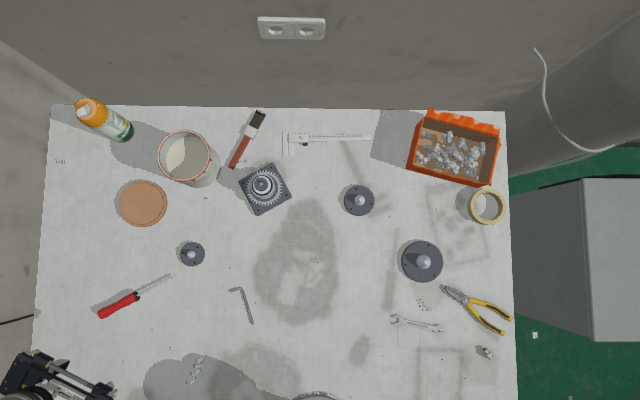

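View pics/side0.png

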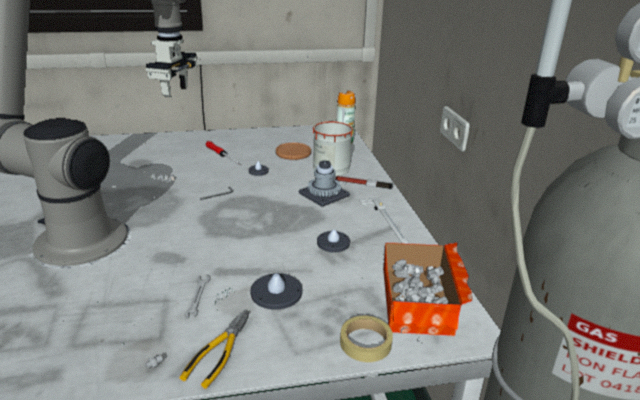

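The top view shows the stack at about (264,187), small stand (192,253), medium (359,200), large (422,261) and caliper (330,138). The side view shows the stack at (324,180), small stand (258,169), medium (333,240) and large (276,290). I'll enlarge these.

```bash
cat > h.py <<'E'
from plant import bot
import cv2, numpy as np
from scipy.spatial.transform import Rotation as R
def K(n):
    c=bot.get_calibration(n); f=200/np.tan(np.radians(c["vfov"])/2)
    return f,c["cx"],c["cy"],np.array(c["eye"]),R.from_euler("xyz",c["rotation"]).as_matrix()
def ray(n,p):
    f,cx,cy,e,M=K(n); d=M@np.array([(p[0]-cx)/f,(p[1]-cy)/f,1]); return e,d/np.linalg.norm(d)
def onplane(n,p,z):
    e,d=ray(n,p); return e+d*(z-e[2])/d[2]
def proj(n,X):
    f,cx,cy,e,M=K(n); v=M.T@(np.array(X)-e); return np.array([cx+f*v[0]/v[2],cy+f*v[1]/v[2]])
def tri(pt,ps):
    (a,u),(b,v)=ray("top",pt),ray("side",ps)
    s=np.linalg.lstsq(np.stack([u,-v],1),b-a,rcond=None)[0]
    P,Q=a+s[0]*u,b+s[1]*v; return (P+Q)/2,np.linalg.norm(P-Q)
def crop(im,c,h,s,name=None):
    x,y=c; o=cv2.resize(im[y-h:y+h,x-h:x+h],None,fx=s,fy=s,interpolation=cv2.INTER_CUBIC)
    return o
E
python3 - <<'E'
from h import *
t=cv2.imread("pics/top0.png");s=cv2.imread("pics/side0.png")
T=[(264,187),(192,253),(359,200),(422,261)];S=[(324,180),(258,169),(333,240),(276,290)]
cv2.imwrite("pics/c0.png",np.vstack([np.hstack([crop(im,c,33,3) for c in L]) for im,L in((t,T),(s,S))]))
for a,b in zip(T,S):print(tri(a,b))
# dark foot blobs
for n,im,L in(("top",t,T),("side",s,S)):
    g=im.max(2); m=(g<105).astype(np.uint8)
    for c in L:
        k,lab,st,ce=cv2.connectedComponentsWithStats(m[c[1]-40:c[1]+40,c[0]-40:c[0]+40])
        i=1+st[1:,4].argmax(); print(n,c,st[i]+np.array([c[0]-40,c[1]-40,0,0,0]))
E
```

```text
(array([640.74763139, 143.46074563,  48.49655916]), np.float64(1.098770760704479))
(array([466.11024253, 335.35285793,   6.73632646]), np.float64(3.919195186869124))
(array([ 613.18909241, -110.72534658,    7.07363585]), np.float64(0.9676881771282436))
(array([ 449.80134115, -280.79297999,    4.58189639]), np.float64(0.40106796019031143))
top (264, 187) [238 163  53  53 636]
top (192, 253) [180 242  25  24 403]
top (359, 200) [344 186  30  30 620]
top (422, 261) [ 401  241   42   41 1180]
side (324, 180) [299 187  51  20 412]
side (258, 169) [249 165  20  11 134]
side (333, 240) [317 231  33  21 449]
side (276, 290) [ 251  273   51   36 1213]
```

View pics/c0.png

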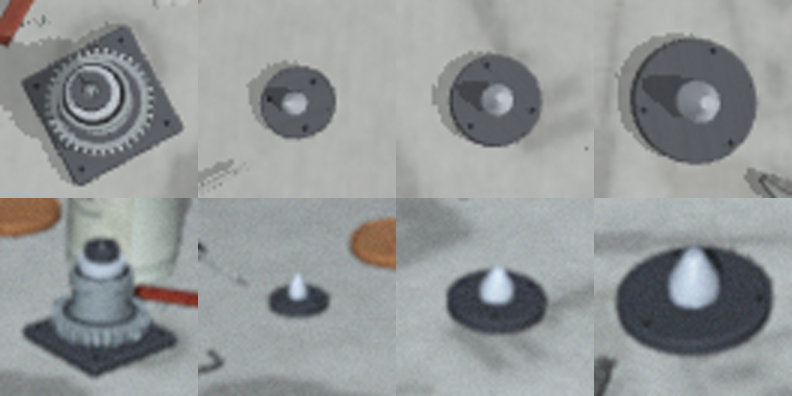

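The crops show the collar's dark top at about top (261,184) inside the bright spacer ring, gear teeth around (265,187), and clean dark feet with bright spigots on all three stands. Next I'll fit the outlines.

```bash
cat >> h.py <<'E'
def blob(im,c,h,lo,hi,near=True,s=4):
    """hull ellipse of the largest blob with lo<=max channel<hi in the window about c"""
    w=cv2.resize(im[c[1]-h:c[1]+h,c[0]-h:c[0]+h],None,fx=s,fy=s,interpolation=cv2.INTER_LINEAR).max(2)
    m=cv2.inRange(w,lo,hi)
    cs,_=cv2.findContours(m,cv2.RETR_EXTERNAL,cv2.CHAIN_APPROX_NONE)
    k=cv2.convexHull(max(cs,key=cv2.contourArea)); 
    off=np.array([c[0]-h,c[1]-h])
    k=(k[:,0,:]+.5)/s-.5+off
    e=cv2.fitEllipse(k.astype(np.float32)); b=(k.min(0)+k.max(0))/2
    return np.array(e[0]),np.array(e[1]),b,k
E
python3 - <<'E'
from h import *
t=cv2.imread("pics/top0.png");s=cv2.imread("pics/side0.png")
for nm,a,b,h in(("small",(192,253),(258,169),18),("med",(359,200),(333,240),22),("large",(422,261),(276,290),32)):
    A=blob(t,a,h,0,105);
    B=blob(s,b,h,0,115)
    # spigot tips: highest bright point in side
    w=s[b[1]-h:b[1]+h,b[0]-h:b[0]+h].max(2)
    print(nm,A[0],A[1],B[0],B[1],"tri ell",tri(A[0],B[0]),"bbox",tri(A[2],B[2])[0],"top@6",onplane("top",A[0],6),"side@6",onplane("side",B[0],6))
A=blob(t,(264,189),33,0,105)
r=cv2.minAreaRect(A[3].astype(np.float32)); print("foot",r,onplane("top",r[0],10))
p=cv2.approxPolyDP(A[3].astype(np.float32),4,True)[:,0]; print(p,[onplane("top",q,14).round(1) for q in p])
B=blob(s,(324,195),33,0,85)
q=cv2.approxPolyDP(B[3].astype(np.float32),3,True)[:,0]; print(q,[onplane("side",x,14).round(1) for x in q])
np.set_printoptions(linewidth=250)
print(t[170:202,245:285].max(2)); print(s[158:182,312:338].max(2))
E
```

```text
small [191.66667175 253.80105591] [23.44974327 24.77682495] [258.09515381 169.88896179] [11.2059021  20.97313118] tri ell (array([465.14797867, 337.09913792,   2.89051479]), np.float64(1.3536193244955852)) bbox [465.82177887 336.83562425   3.02491051] top@6 [465.92242821 336.13466467   6.        ] side@6 [464.01239959 330.60939975   6.        ]
med [358.24584961 200.36965942] [30.08236504 30.20142365] [333.08105469 241.44194031] [21.72907448 34.31905746] tri ell (array([ 613.27595535, -109.41607909,    1.8604444 ]), np.float64(0.2019011997238798)) bbox [ 613.80213722 -109.44825124    2.00133884] top@6 [ 612.74897862 -108.87805862    6.        ] side@6 [ 611.8727859  -115.59758892    6.        ]
large [421.23797607 261.28161621] [40.61853027 42.30621719] [276.12289429 290.86129761] [36.68665695 52.92758179] tri ell (array([ 449.51128588, -279.67633743,    1.3908044 ]), np.float64(0.8545719709686096)) bbox [ 449.62275652 -279.66650759    1.34710631] top@6 [ 449.30675036 -278.32838085    6.        ] side@6 [ 449.33641922 -285.49102573    6.        ]
foot ((264.15252685546875, 188.783264
[... 2567 characters left out ...]
 138 151 152 157 158 151 144 136 135 121 112 135 162 152]
 [173 159 146 134 141 148 157 163 160 165 168 165 165 155 164 157 154 156 143 139 124 108 108 106 108 101]
 [173 175 149 117 127 141 154 159 157 164 164 160 164 160 154 161 158 147 137 135 116 104 107  83  69  85]
 [173 167 148 101 111 129 142 141 144 151 166 164 162 161 160 159 150 136 125 115 113 101  98  83  66  95]
 [162 152 143 103 110 130 140 139 144 159 161 163 166 167 160 155 153 135 128 121 111 101  99  72  74  92]
 [144 130 113  94 118 135 148 154 157 159 165 166 165 163 162 155 148 144 137 126 115  91 100 117 114  97]
 [123  93  83  88 119 137 149 158 160 160 165 167 165 158 157 152 152 144 134 123 105  83  87 123 150 143]]
```

Run:
```python
from h import *
t=cv2.imread("pics/top0.png");s=cv2.imread("pics/side0.png")
A=blob(t,(261,184),9,0,125,s=8); print(A[:3],[onplane("top",A[0],z).round(1) for z in(99,106)])
B=blob(s,(324,164),8,0,125,s=8); print(B[:3],onplane("side",B[2],99)); print("tri",tri(A[0],B[2]))
# bearing/gear outline check: bright spacer ring
C=blob(t,(262,185),14,165,256,s=8); print("spacer",C[:3],onplane("top",C[0],92))
print("tin rim",onplane("top",(184,156),142),onplane("side",(333,129),142),"caliper",[onplane("top",p,8).round() for p in((284,155),(284,130),(372,137))])
```

```text
(array([257.8074646 , 184.14598083]), array([17.24214935, 18.64646149]), array([259.375 , 183.8125])) [array([641.5, 153.3,  99. ]), array([640.5, 152.4, 106. ])]
(array([324.4336853 , 164.02424622]), array([ 8.58560848, 12.40569687]), array([324.4375, 164.0625])) [640.20012593 144.02260859  99.        ]
tri (array([642.23546578, 153.82604285,  94.45028384]), np.float64(0.17553017291643))
spacer (array([261.31494141, 184.43856812]), array([17.33963394, 17.92127991]), array([262.0625, 184.4375])) [641.84277489 145.37571788  92.        ]
tin rim [701.46294654 324.84020122 142.        ] [699.38435245 306.49595971 142.        ] caliper [array([736.,  95.,   8.]), array([806.,  96.,   8.]), array([ 790., -148.,    8.])]
```

jog_arm(
  targets=[
    {"xyz": [-0.56,-0.13,0],"spin": 1},
    {"xyz": [-0.57,-0.07,0],"spin": 1},
    {"xyz": [-0.57,-0.01,0],"spin": 1},
    {"xyz": [-0.57,0.05,0],"spin": 1},
    {"xyz": [-0.57,0.1,0],"spin": 1},
    {"xyz": [-0.55,0.16,0],"spin": 1},
    {"xyz": [-0.53,0.21,0],"spin": 1},
    {"xyz": [-0.51,0.26,0],"spin": 1},
    {"xyz": [-0.48,0.31,0],"spin": 1},
    {"xyz": [-0.45,0.36,0],"spin": 1},
  ],
  gripper=100,
)

```text
time: 1.35
tool_pos: [587.5, 187.2, 226.2]
tcp_rot: [-3.141, -0.0, 1.69]
contact_force: [-0.3, 0.4, -0.2]
grip_width: 91.5
finger_force: 0.0
```

jog_arm(
  targets=[
    {"xyz": [0,0,0],"spin": 1},
    {"xyz": [0,0,0],"spin": 0.2},
    {"xyz": [0,0,0]},
    {"xyz": [0,0,0]},
    {"xyz": [0,0,0]},
    {"xyz": [0,0,0]},
    {"xyz": [0,0,0]},
    {"xyz": [0,0,0]},
    {"xyz": [0,0,0]},
    {"xyz": [0,0,0]},
  ],
)

```text
invalid input
```

jog_arm(
  targets=[
    {"xyz": [0,0,0],"spin": 1},
    {"xyz": [0,0,0],"spin": 0.2},
    {"xyz": [0,0,0],"spin": 0},
    {"xyz": [0,0,0],"spin": 0},
    {"xyz": [0,0,0],"spin": 0},
    {"xyz": [0,0,0],"spin": 0},
    {"xyz": [0,0,0],"spin": 0},
    {"xyz": [0,0,0],"spin": 0},
    {"xyz": [0,0,0],"spin": 0},
    {"xyz": [0,0,0],"spin": 0},
  ],
)

```text
time: 2.6
tool_pos: [586.7, 188.2, 226.7]
tcp_rot: [3.142, -0.0, 1.574]
contact_force: [-0.2, 0.2, -0.1]
grip_width: 92.1
finger_force: 0.0
```

jog_arm(
  targets=[
    {"xyz": [-0.1,0.14,0.1],"spin": 0},
    {"xyz": [-0.1,0.14,0.1],"spin": 0},
    {"xyz": [-0.1,0.14,0.1],"spin": 0},
    {"xyz": [-0.1,0.14,0.1],"spin": 0},
    {"xyz": [-0.1,0.12,0.2],"spin": 0},
    {"xyz": [-0.02,0,0.2],"spin": 0},
    {"xyz": [0,0,0.15],"spin": 0},
    {"xyz": [0,0,0],"spin": 0},
    {"xyz": [0,0,0],"spin": 0},
    {"xyz": [0,0,0],"spin": 0},
  ],
)

```text
time: 3.85
tool_pos: [641.5, 147.1, 151.6]
tcp_rot: [3.14, -0.0, 1.574]
contact_force: [-0.3, 0.1, 0.1]
grip_width: 91.5
finger_force: 0.0
```

```bash
cat > look.py <<'E'
import sys; from h import *
# look.py tag topx topy sidex sidey half scale
tag,a,b,c,d,h,s=sys.argv[1],*map(int,sys.argv[2:])
t,u=bot.capture("top"),bot.capture("side"); o=bot.get_obs(); p=o["tool_pos"]
cv2.imwrite(f"pics/{tag}_t.png",t);cv2.imwrite(f"pics/{tag}_s.png",u)
cv2.imwrite(f"pics/{tag}.png",np.hstack([crop(t,(a,b),h,s),crop(u,(c,d),h,s)]))
print(o["time"],p.round(1),"tcp px",proj("top",p).round(1),proj("side",p).round(1))
E
python3 look.py a 264 187 324 160 40 5
```

```text
3.95 [641.4 147.  151.4] tcp px [257.7 181.1] [325.1 146.6]
```

View pics/a.png

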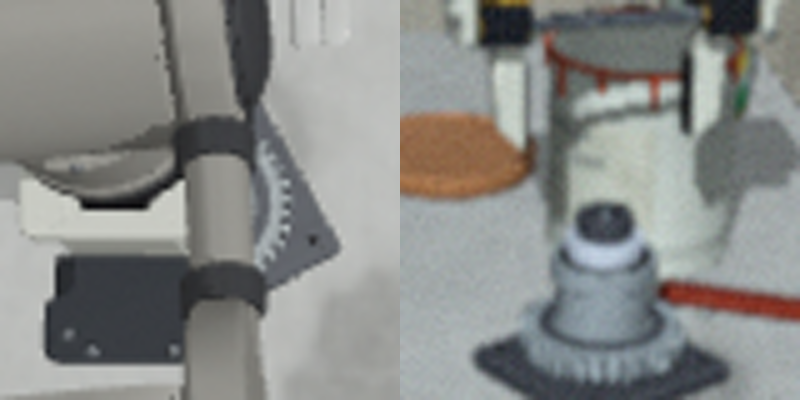

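The side crop shows the fingers straddling the stack, with their mid-column within about 1 px of the collar. I'll lower and grip.

jog_arm(
  targets=[
    {"xyz": [0,0,0.15],"spin": 0},
    {"xyz": [0,0,0.15],"spin": 0},
    {"xyz": [0,0,0.15],"spin": 0},
    {"xyz": [0,0,0.15],"spin": 0},
    {"xyz": [0,0,0.11],"spin": 0},
    {"xyz": [0,0,0],"spin": 0},
    {"xyz": [0,0,0],"spin": 0},
    {"xyz": [0,0,0],"spin": 0},
    {"xyz": [0,0,0],"spin": 0},
    {"xyz": [0,0,0],"spin": 0},
  ],
)

```text
time: 5.2
tool_pos: [641.3, 146.9, 94.1]
tcp_rot: [3.141, -0.0, 1.574]
contact_force: [-0.6, -0.8, 0.4]
grip_width: 91.6
finger_force: 0.0
```

jog_arm(
  targets=[
    {"xyz": [0,0,0],"spin": 0},
    {"xyz": [0,0,0],"spin": 0},
    {"xyz": [0,0,0],"spin": 0},
    {"xyz": [0,0,0],"spin": 0},
    {"xyz": [0,0,0],"spin": 0},
    {"xyz": [0,0,0],"spin": 0},
    {"xyz": [0,0,0],"spin": 0},
    {"xyz": [0,0,0],"spin": 0},
    {"xyz": [0,0,0],"spin": 0},
    {"xyz": [0,0,0],"spin": 0},
  ],
  gripper=0,
)

```text
time: 6.45
tool_pos: [641.3, 146.8, 94.0]
tcp_rot: [3.141, -0.0, 1.574]
contact_force: [0.5, -0.4, -0.5]
grip_width: 32.4
finger_force: 30.0
```

jog_arm(
  targets=[
    {"xyz": [0,0,-0.05],"spin": 0},
    {"xyz": [0,0,-0.1],"spin": 0},
    {"xyz": [0,0,-0.15],"spin": 0},
    {"xyz": [0,0,-0.15],"spin": 0},
    {"xyz": [0,0,-0.15],"spin": 0},
    {"xyz": [0,0,-0.15],"spin": 0},
    {"xyz": [0,0,0],"spin": 0},
    {"xyz": [0,0,0],"spin": 0},
    {"xyz": [0,0,0],"spin": 0},
    {"xyz": [0,0,0],"spin": 0},
  ],
)

```text
time: 7.7
tool_pos: [641.0, 146.8, 153.4]
tcp_rot: [-3.141, -0.0, 1.574]
contact_force: [0.2, 0.1, -1.1]
grip_width: 32.5
finger_force: 30.0
```

```bash
python3 look.py b 264 187 324 160 40 5
```

```text
7.8 [641.1 146.8 153.6] tcp px [257.7 181.1] [325.1 145.9]
```

View pics/b.png

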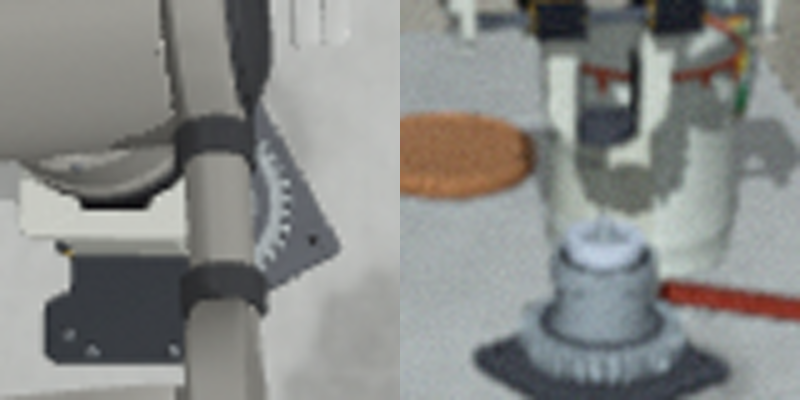

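The side crop shows the collar held level between the fingers and the spacer left on the shaft. I'll carry it to (450, 0).

jog_arm(
  targets=[
    {"xyz": [-0.18,-0.24,0],"spin": 0},
    {"xyz": [-0.18,-0.24,0],"spin": 0},
    {"xyz": [-0.18,-0.24,0.1],"spin": 0},
    {"xyz": [-0.18,-0.24,0.1],"spin": 0},
    {"xyz": [-0.18,-0.24,0.1],"spin": 0},
    {"xyz": [-0.18,-0.24,0.1],"spin": 0},
    {"xyz": [-0.18,-0.24,0.1],"spin": 0},
    {"xyz": [-0.18,-0.24,0.2],"spin": 0},
    {"xyz": [-0.18,-0.24,0.2],"spin": 0},
    {"xyz": [-0.18,-0.24,0.2],"spin": 0},
  ],
)

```text
time: 9.05
tool_pos: [449.3, 1.8, 65.7]
tcp_rot: [3.141, 0.0, 1.574]
contact_force: [-0.1, 0.3, -1.9]
grip_width: 32.4
finger_force: 30.0
```

jog_arm(
  targets=[
    {"xyz": [0,0,0.2],"spin": 0},
    {"xyz": [0,0,0.2],"spin": 0},
    {"xyz": [0,0,0.1],"spin": 0},
    {"xyz": [0,0,0.1],"spin": 0},
    {"xyz": [0,0,0.05],"spin": 0},
    {"xyz": [0,0,0],"spin": 0},
    {"xyz": [0,0,0],"spin": 0},
    {"xyz": [0,0,0],"spin": 0},
    {"xyz": [0,0,0],"spin": 0},
    {"xyz": [0,0,0],"spin": 0},
  ],
)

```text
time: 10.3
tool_pos: [449.7, 2.3, 14.0]
tcp_rot: [3.141, -0.0, 1.574]
contact_force: [-0.8, -0.5, -1.4]
grip_width: 32.5
finger_force: 30.0
```

jog_arm(
  targets=[
    {"xyz": [0,0,0.04],"spin": 0},
    {"xyz": [0,0,0.04],"spin": 0},
    {"xyz": [0,0,0.03],"spin": 0},
    {"xyz": [0,0,0.02],"spin": 0},
    {"xyz": [0,0,0.02],"spin": 0},
    {"xyz": [0,0,0],"spin": 0},
    {"xyz": [0,0,0],"spin": 0},
    {"xyz": [0,0,0],"spin": 0},
    {"xyz": [0,0,0],"spin": 0},
    {"xyz": [0,0,0],"spin": 0},
  ],
)

```text
time: 11.55
tool_pos: [449.7, 2.3, 1.9]
tcp_rot: [3.141, -0.0, 1.574]
contact_force: [-0.1, 0.5, -0.8]
grip_width: 31.9
finger_force: 30.0
```

jog_arm(
  targets=[
    {"xyz": [0,0,0],"spin": 0},
    {"xyz": [0,0,0],"spin": 0},
    {"xyz": [0,0,0],"spin": 0},
    {"xyz": [0,0,0],"spin": 0},
    {"xyz": [0,0,0],"spin": 0},
    {"xyz": [0,0,-0.1],"spin": 0},
    {"xyz": [0,0,-0.3],"spin": 0},
    {"xyz": [0,0,-0.4],"spin": 0},
    {"xyz": [0,0,-0.4],"spin": 0},
    {"xyz": [0,0,-0.4],"spin": 0},
  ],
  gripper=100,
)

```text
time: 12.8
tool_pos: [449.5, 2.3, 131.5]
tcp_rot: [3.141, -0.0, 1.574]
contact_force: [-0.4, -0.0, -0.0]
grip_width: 91.6
finger_force: 0.0
```

jog_arm(
  targets=[
    {"xyz": [0.2,0,-0.1],"spin": 0},
    {"xyz": [0.4,0,0],"spin": 0},
    {"xyz": [0.4,0,0],"spin": 0},
    {"xyz": [0.4,0,0],"spin": 0},
    {"xyz": [0.4,0,0],"spin": 0},
    {"xyz": [0,0,0],"spin": 0},
    {"xyz": [0,0,0],"spin": 0},
    {"xyz": [0,0,0],"spin": 0},
    {"xyz": [0,0,0],"spin": 0},
    {"xyz": [0,0,0],"spin": 0},
  ],
)

```text
time: 14.05
tool_pos: [449.3, 145.8, 138.0]
tcp_rot: [3.141, -0.0, 1.573]
contact_force: [-1.1, -0.5, -0.1]
grip_width: 92.0
finger_force: 0.0
```

```bash
python3 look.py c 264 187 324 170 40 5; python3 -c "
from h import *
t=cv2.imread('pics/c_t.png');p=proj('top',(450,2,7));q=proj('side',(450,2,7));print(p,q)
s=cv2.imread('pics/c_s.png')
a=cv2.imread('pics/c.png');b=np.hstack([crop(t,p.astype(int),20,10),crop(s,q.astype(int),20,10)])
cv2.imwrite('pics/c2.png',cv2.resize(np.vstack([a,b]),(600,600)))"
```

```text
14.15 [449.3 146.  138. ] tcp px [257.  263.2] [256.9 155. ]
[317.2232187  260.51030657] [263.56101694 222.24705627]
```

View pics/c2.png

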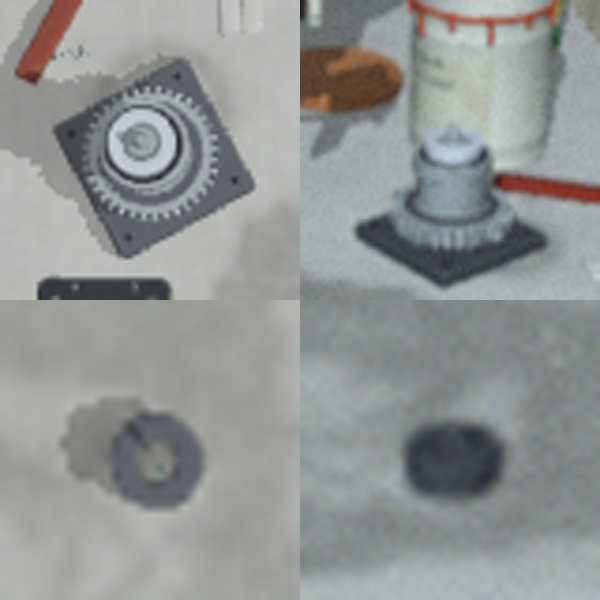

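The collar stands flat on the bench, centred near top (317.5,261). The bright spacer ring is near top (262,185). I'll measure both.

Run:
```python
from h import *
t=cv2.imread("pics/c_t.png");s=cv2.imread("pics/c_s.png")
A=blob(t,(318,261),9,0,120,s=8);B=blob(s,(263,222),10,0,115,s=8)
print("collar",A[0],A[1],onplane("top",A[0],10),onplane("side",B[0],7),tri(A[0],B[0]))
C=blob(t,(262,185),14,165,256,s=8); print("spacer",C[0],C[1],onplane("top",C[0],92))
D=blob(s,(324,166),9,165,256,s=8); print(D[0],D[2],onplane("side",D[2],90),tri(C[0],D[2]))
w=t[160:215,240:290]; cv2.imwrite("pics/d.png",cv2.resize(w,None,fx=12,fy=12,interpolation=cv2.INTER_CUBIC)[:600])
```

```text
collar [316.73522949 260.70126343] [12.29466343 13.83940983] [449.63139923   3.36849419  10.        ] [448.48655069  -1.31875241   7.        ] (array([449.09963667,   3.26637285,   4.21154892]), np.float64(0.5141935552568571))
spacer [261.34680176 184.48852539] [17.52892303 17.87292099] [641.71720289 145.2934149   92.        ]
[324.69036865 162.57556152] [324.0625 165.    ] [642.02159691 157.16501307  90.        ] (array([640.2992566 , 144.98056644,  95.71904245]), np.float64(1.7915612692614316))
```

View pics/d.png

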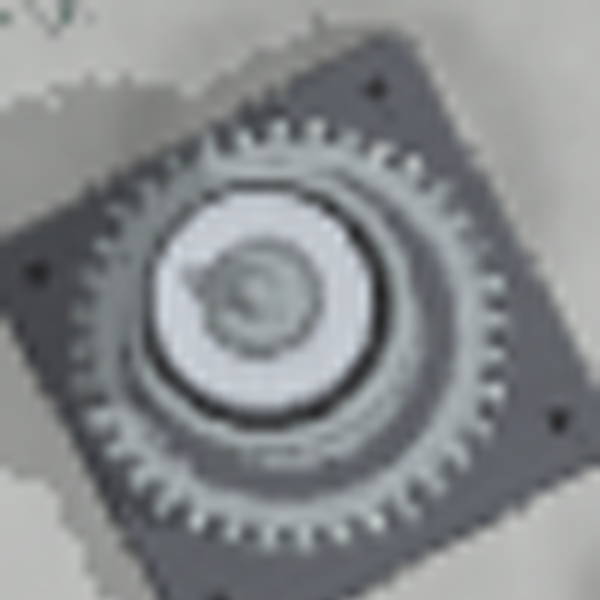

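The top view shows the spacer around the shaft's 20 mm step, centred near (261.4,184.5), with the bearing, hub and teeth below it. I'll go for the spacer.

jog_arm(
  targets=[
    {"xyz": [0,0.2,0],"spin": 0},
    {"xyz": [0,0.4,0],"spin": 0},
    {"xyz": [0,0.5,0],"spin": 0},
    {"xyz": [0,0.5,0],"spin": 0},
    {"xyz": [0,0.4,0],"spin": 0},
    {"xyz": [0,0.3,0],"spin": 0},
    {"xyz": [0,0.1,0],"spin": 0},
    {"xyz": [0,0,0.1],"spin": 0},
    {"xyz": [0,0,0.1],"spin": 0},
    {"xyz": [0,0,0],"spin": 0},
  ],
)

```text
time: 15.4
tool_pos: [639.9, 146.9, 120.9]
tcp_rot: [-3.139, 0.0, 1.574]
contact_force: [0.5, 0.1, -0.1]
grip_width: 91.5
finger_force: 0.0
```

jog_arm(
  targets=[
    {"xyz": [0,0,0.15],"spin": 0},
    {"xyz": [0,0,0.15],"spin": 0},
    {"xyz": [0,0,0.1],"spin": 0},
    {"xyz": [0,0,0.05],"spin": 0},
    {"xyz": [0,0,0.05],"spin": 0},
    {"xyz": [0,0,0],"spin": 0},
    {"xyz": [0,0,0],"spin": 0},
    {"xyz": [0,0,0],"spin": 0},
    {"xyz": [0,0,0],"spin": 0},
    {"xyz": [0,0,0],"spin": 0},
  ],
)

```text
time: 16.65
tool_pos: [641.3, 146.8, 82.0]
tcp_rot: [3.141, -0.0, 1.574]
contact_force: [0.5, -0.2, -1.0]
grip_width: 92.0
finger_force: 0.0
```

jog_arm(
  targets=[
    {"xyz": [0,0,0],"spin": 0},
    {"xyz": [0,0,0],"spin": 0},
    {"xyz": [0,0,0],"spin": 0},
    {"xyz": [0,0,0],"spin": 0},
    {"xyz": [0,0,0],"spin": 0},
    {"xyz": [0,0,0],"spin": 0},
    {"xyz": [0,0,0],"spin": 0},
    {"xyz": [0,0,0],"spin": 0},
    {"xyz": [0,0,0],"spin": 0},
    {"xyz": [0,0,0],"spin": 0},
  ],
  gripper=0,
)

```text
time: 17.9
tool_pos: [641.3, 146.9, 82.0]
tcp_rot: [3.141, -0.0, 1.574]
contact_force: [0.6, -0.8, -1.1]
grip_width: 44.4
finger_force: 30.0
```

jog_arm(
  targets=[
    {"xyz": [0,0,-0.05],"spin": 0},
    {"xyz": [0,0,-0.1],"spin": 0},
    {"xyz": [0,0,-0.15],"spin": 0},
    {"xyz": [0,0,-0.15],"spin": 0},
    {"xyz": [0,0,-0.15],"spin": 0},
    {"xyz": [0,0,-0.15],"spin": 0},
    {"xyz": [0,0,0],"spin": 0},
    {"xyz": [0,0,0],"spin": 0},
    {"xyz": [0,0,0],"spin": 0},
    {"xyz": [0,0,0],"spin": 0},
  ],
)

```text
time: 19.15
tool_pos: [641.0, 146.8, 141.4]
tcp_rot: [-3.141, 0.0, 1.574]
contact_force: [-1.0, -0.3, -1.3]
grip_width: 44.9
finger_force: 30.0
```

jog_arm(
  targets=[
    {"xyz": [0.1,-0.1,0],"spin": 0},
    {"xyz": [0.3,-0.3,0],"spin": 0},
    {"xyz": [0.35,-0.3,0],"spin": 0},
    {"xyz": [0.35,-0.3,0],"spin": 0},
    {"xyz": [0.35,-0.3,0],"spin": 0},
    {"xyz": [0.35,-0.3,0],"spin": 0},
    {"xyz": [0.3,-0.3,0.1],"spin": 0},
    {"xyz": [0.2,-0.2,0.2],"spin": 0},
    {"xyz": [0.08,-0.09,0.2],"spin": 0},
    {"xyz": [0,0,0.2],"spin": 0},
  ],
)

```text
time: 20.4
tool_pos: [464.4, 337.5, 85.5]
tcp_rot: [3.142, -0.0, 1.576]
contact_force: [0.3, 0.2, -2.1]
grip_width: 44.3
finger_force: 30.0
```

jog_arm(
  targets=[
    {"xyz": [0,0,0.1],"spin": 0},
    {"xyz": [0,0,0],"spin": 0},
    {"xyz": [0,0,0],"spin": 0},
    {"xyz": [0,0,0],"spin": 0},
    {"xyz": [0,0,0],"spin": 0},
    {"xyz": [0,0,0],"spin": 0},
    {"xyz": [0,0,0],"spin": 0},
    {"xyz": [0,0,0],"spin": 0},
    {"xyz": [0,0,0],"spin": 0},
    {"xyz": [0,0,0],"spin": 0},
  ],
)

```text
time: 21.65
tool_pos: [465.4, 336.7, 77.9]
tcp_rot: [3.142, -0.0, 1.574]
contact_force: [0.1, 0.3, -2.0]
grip_width: 44.5
finger_force: 30.0
```

```bash
python3 look.py e 192 250 258 155 33 6
```

```text
21.75 [465.4 336.7  77.9] tcp px [183.1 254.9] [257.6 148.3]
```

View pics/e.png

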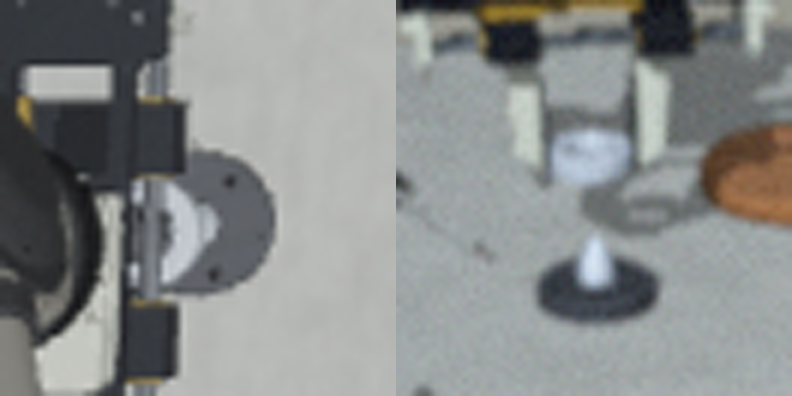

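The side crop shows the spacer level at about (257.3,148.2) above the spigot tip at (258.3,161). I'll check the offset numerically.

Run:
```python
from h import *
for X in((465.6,336.4,6),(465.6,336.4,36),(465.6,336.4,82),(470.6,336.4,82),(465.6,341.4,82)): print(X,proj("side",X).round(1),proj("top",X).round(1))
s=cv2.imread("pics/e_s.png")
B=blob(s,(257,148),7,170,256,s=8);print("spacer",B[:3])
D=blob(s,(258,167),7,180,256,s=8);print("spig",D[:3], D[3][:,1].min(), D[3][D[3][:,1].argmin()])
F=blob(s,(258,169),14,0,110,s=8);print("foot",F[0],F[2])
```

```text
(465.6, 336.4, 6) [258.4 169.1] [191.6 253.9]
(465.6, 336.4, 36) [258.1 160.6] [188.2 254.3]
(465.6, 336.4, 82) [257.6 147.1] [182.7 254.9]
(470.6, 336.4, 82) [259.2 147.1] [182.8 252.8]
(465.6, 341.4, 82) [257.5 146.5] [180.6 254.9]
spacer (array([256.19784546, 148.11999512]), array([ 9.62514591, 14.15440941]), array([257.0625, 148.375 ]))
spig (array([257.70797729, 164.91983032]), array([4.87881851, 8.82372761]), array([257.6875, 164.6875])) 160.4375 [258.0625 160.4375]
foot [258.15930176 169.88589478] [258.1875 169.875 ]
```

jog_arm(
  targets=[
    {"xyz": [0,0.01,0.1],"spin": 0},
    {"xyz": [0,0,0.1],"spin": 0},
    {"xyz": [0,0,0.1],"spin": 0},
    {"xyz": [0,0,0.1],"spin": 0},
    {"xyz": [0,0,0.08],"spin": 0},
    {"xyz": [0,0,0.08],"spin": 0},
    {"xyz": [0,0,0.08],"spin": 0},
    {"xyz": [0,0,0],"spin": 0},
    {"xyz": [0,0,0],"spin": 0},
    {"xyz": [0,0,0],"spin": 0},
  ],
)

```text
time: 23.0
tool_pos: [466.4, 336.8, 27.0]
tcp_rot: [3.141, -0.0, 1.574]
contact_force: [-0.3, -0.7, -0.1]
grip_width: 45.0
finger_force: 30.0
```

jog_arm(
  targets=[
    {"xyz": [0,0,0.03],"spin": 0},
    {"xyz": [0,0,0.03],"spin": 0},
    {"xyz": [0,0,0.02],"spin": 0},
    {"xyz": [0,0,0.02],"spin": 0},
    {"xyz": [0,0,0.02],"spin": 0},
    {"xyz": [0,0,0],"spin": 0},
    {"xyz": [0,0,0],"spin": 0},
    {"xyz": [0,0,0],"spin": 0},
    {"xyz": [0,0,0],"spin": 0},
    {"xyz": [0,0,0],"spin": 0},
  ],
)

```text
time: 24.25
tool_pos: [466.3, 336.7, 17.2]
tcp_rot: [3.141, -0.0, 1.574]
contact_force: [0.4, -0.1, -1.6]
grip_width: 44.9
finger_force: 30.0
```

jog_arm(
  targets=[
    {"xyz": [0,0,0.01],"spin": 0},
    {"xyz": [0,0,0.01],"spin": 0},
    {"xyz": [0,0,0.01],"spin": 0},
    {"xyz": [0,0,0.01],"spin": 0},
    {"xyz": [0,0,0],"spin": 0},
    {"xyz": [0,0,0],"spin": 0},
    {"xyz": [0,0,0],"spin": 0},
    {"xyz": [0,0,0],"spin": 0},
    {"xyz": [0,0,0],"spin": 0},
    {"xyz": [0,0,0],"spin": 0},
  ],
)

```text
time: 25.5
tool_pos: [466.2, 336.7, 13.9]
tcp_rot: [3.142, -0.0, 1.574]
contact_force: [0.3, -0.1, -1.4]
grip_width: 44.9
finger_force: 30.0
```

jog_arm(
  targets=[
    {"xyz": [0,0,0],"spin": 0},
    {"xyz": [0,0,0],"spin": 0},
    {"xyz": [0,0,0],"spin": 0},
    {"xyz": [0,0,0],"spin": 0},
    {"xyz": [0,0,0],"spin": 0},
    {"xyz": [0,0,-0.1],"spin": 0},
    {"xyz": [0,0,-0.3],"spin": 0},
    {"xyz": [0,0,-0.4],"spin": 0},
    {"xyz": [0,0,-0.4],"spin": 0},
    {"xyz": [0,0,-0.4],"spin": 0},
  ],
  gripper=100,
)

```text
time: 26.75
tool_pos: [466.2, 336.7, 143.6]
tcp_rot: [3.141, -0.0, 1.574]
contact_force: [0.4, 0.4, 0.3]
grip_width: 91.9
finger_force: 0.0
```

jog_arm(
  targets=[
    {"xyz": [-0.1,0.1,0],"spin": 0},
    {"xyz": [-0.3,0.3,0],"spin": 0},
    {"xyz": [-0.4,0.3,0],"spin": 0},
    {"xyz": [-0.4,0.3,0],"spin": 0},
    {"xyz": [-0.4,0.3,0],"spin": 0},
    {"xyz": [-0.4,0.3,0],"spin": 0},
    {"xyz": [-0.3,0.3,0],"spin": 0},
    {"xyz": [-0.1,0.2,0],"spin": 0},
    {"xyz": [0,0.1,0],"spin": 0},
    {"xyz": [0,0,0],"spin": 0},
  ],
)

```text
time: 28.0
tool_pos: [642.6, 145.4, 141.2]
tcp_rot: [-3.14, -0.0, 1.574]
contact_force: [-0.1, 1.0, -0.3]
grip_width: 91.8
finger_force: 0.0
```

Run:
```python
from h import *
t,s=bot.capture("top"),bot.capture("side")
cv2.imwrite("pics/f_t.png",t);cv2.imwrite("pics/f_s.png",s)
A=blob(t,(191,253),8,150,256,s=8);B=blob(s,(258,165),9,150,256,s=8)
F=blob(t,(192,253),16,0,105,s=8)
print("sp",A[:3],onplane("top",A[0],24),B[:3],"foot",F[0],onplane("top",F[0],6))
cv2.imwrite("pics/f.png",np.hstack([crop(t,(192,253),20,9),crop(s,(258,168),20,9)]))
```

```text
sp (array([186.44407654, 254.33175659]), array([10.43439484, 15.22839928]), array([186.1875, 253.5625])) [465.05786922 344.49654105  24.        ] (array([257.31332397, 160.46246338]), array([20.12714195, 20.8438549 ]), array([257.5   , 163.1875])) foot [197.80682373 254.74856567] [463.51402505 319.82733425   6.        ]
```

View pics/f.png

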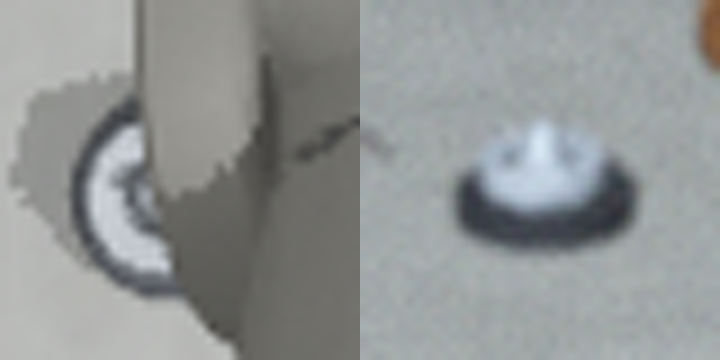

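The spacer sits flat on the small stand with the spigot through its bore. Next is the bearing.

jog_arm(
  targets=[
    {"xyz": [0.01,-0.01,0.15],"spin": 0},
    {"xyz": [0,0,0.15],"spin": 0},
    {"xyz": [0,0,0.15],"spin": 0},
    {"xyz": [0,0,0.15],"spin": 0},
    {"xyz": [0,0,0.15],"spin": 0},
    {"xyz": [0,0,0.1],"spin": 0},
    {"xyz": [0,0,0.06],"spin": 0},
    {"xyz": [0,0,0],"spin": 0},
    {"xyz": [0,0,0],"spin": 0},
    {"xyz": [0,0,0],"spin": 0},
  ],
)

```text
time: 29.35
tool_pos: [642.3, 146.1, 69.6]
tcp_rot: [3.141, -0.0, 1.574]
contact_force: [-0.2, 0.7, 0.6]
grip_width: 92.2
finger_force: 0.0
```

jog_arm(
  targets=[
    {"xyz": [0,0,0],"spin": 0},
    {"xyz": [0,0,0],"spin": 0},
    {"xyz": [0,0,0],"spin": 0},
    {"xyz": [0,0,0],"spin": 0},
    {"xyz": [0,0,0],"spin": 0},
    {"xyz": [0,0,0],"spin": 0},
    {"xyz": [0,0,0],"spin": 0},
    {"xyz": [0,0,0],"spin": 0},
    {"xyz": [0,0,0],"spin": 0},
    {"xyz": [0,0,0],"spin": 0},
  ],
  gripper=0,
)

```text
time: 30.6
tool_pos: [642.1, 146.1, 69.2]
tcp_rot: [3.141, -0.0, 1.574]
contact_force: [0.6, -0.1, -0.3]
grip_width: 60.9
finger_force: 30.0
```

jog_arm(
  targets=[
    {"xyz": [0,0,-0.05],"spin": 0},
    {"xyz": [0,0,-0.1],"spin": 0},
    {"xyz": [0,0,-0.15],"spin": 0},
    {"xyz": [0,0,-0.15],"spin": 0},
    {"xyz": [0,0,-0.15],"spin": 0},
    {"xyz": [0,0,-0.1],"spin": 0},
    {"xyz": [0,0,0],"spin": 0},
    {"xyz": [-0.1,0,0],"spin": 0},
    {"xyz": [-0.3,-0.03,0],"spin": 0},
    {"xyz": [-0.4,-0.05,0],"spin": 0},
  ],
)

```text
time: 31.85
tool_pos: [635.3, 80.3, 124.5]
tcp_rot: [-3.141, 0.0, 1.574]
contact_force: [0.5, -0.6, -2.3]
grip_width: 61.4
finger_force: 30.0
```

jog_arm(
  targets=[
    {"xyz": [-0.5,-0.06,0],"spin": 0},
    {"xyz": [-0.5,-0.06,0],"spin": 0},
    {"xyz": [-0.5,-0.06,0],"spin": 0},
    {"xyz": [-0.4,-0.05,0],"spin": 0},
    {"xyz": [-0.3,-0.03,0],"spin": 0},
    {"xyz": [-0.18,-0.02,0],"spin": 0},
    {"xyz": [0,0,0.1],"spin": 0},
    {"xyz": [0,0,0.2],"spin": 0},
    {"xyz": [0,0,0.2],"spin": 0},
    {"xyz": [0,0,0],"spin": 0},
  ],
)

```text
time: 33.1
tool_pos: [612.7, -107.3, 82.7]
tcp_rot: [-3.137, -0.001, 1.575]
contact_force: [-0.0, 0.2, -2.7]
grip_width: 61.4
finger_force: 30.0
```

```bash
python3 look.py g 359 200 333 228 33 6
python3 - <<'E'
from h import *
s=cv2.imread("pics/g_s.png")
for X in((613,-109,6),(613,-109,38),(613,-109,90)):print(proj("side",X))
F=blob(s,(333,240),22,0,115,s=8);print("foot",F[0],F[2])
E
```

```text
33.2 [ 614.  -107.9   84.8] tcp px [361.7 196.7] [334.4 212.5]
[332.95588756 239.97620645]
[333.4085128  229.09131029]
[334.16742933 210.84061004]
foot [333.10290527 241.39715576] [333.3125 241.4375]
```

View pics/g.png

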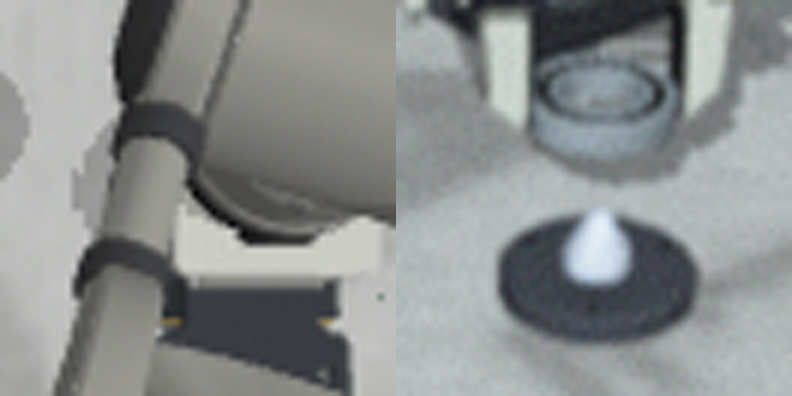

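The side crop shows the bearing level and centred near column 334.8 above the spigot at column 333.5, as expected from perspective. I'll lower it.

jog_arm(
  targets=[
    {"xyz": [-0.01,-0.01,0.1],"spin": 0},
    {"xyz": [0,0,0.1],"spin": 0},
    {"xyz": [0,0,0.1],"spin": 0},
    {"xyz": [0,0,0.1],"spin": 0},
    {"xyz": [0,0,0.08],"spin": 0},
    {"xyz": [0,0,0.08],"spin": 0},
    {"xyz": [0,0,0.08],"spin": 0},
    {"xyz": [0,0,0.04],"spin": 0},
    {"xyz": [0,0,0],"spin": 0},
    {"xyz": [0,0,0],"spin": 0},
  ],
)

```text
time: 34.45
tool_pos: [613.4, -109.3, 31.0]
tcp_rot: [3.141, 0.0, 1.574]
contact_force: [-0.6, 0.2, -2.1]
grip_width: 61.1
finger_force: 30.0
```

jog_arm(
  targets=[
    {"xyz": [0,0,0.03],"spin": 0},
    {"xyz": [0,0,0.03],"spin": 0},
    {"xyz": [0,0,0.02],"spin": 0},
    {"xyz": [0,0,0.02],"spin": 0},
    {"xyz": [0,0,0.02],"spin": 0},
    {"xyz": [0,0,0],"spin": 0},
    {"xyz": [0,0,0],"spin": 0},
    {"xyz": [0,0,0],"spin": 0},
    {"xyz": [0,0,0],"spin": 0},
    {"xyz": [0,0,0],"spin": 0},
  ],
)

```text
time: 35.7
tool_pos: [613.2, -109.2, 21.2]
tcp_rot: [3.141, -0.0, 1.574]
contact_force: [-0.0, 0.2, -3.1]
grip_width: 60.7
finger_force: 30.0
```

jog_arm(
  targets=[
    {"xyz": [0,0,0.02],"spin": 0},
    {"xyz": [0,0,0.02],"spin": 0},
    {"xyz": [0,0,0.01],"spin": 0},
    {"xyz": [0,0,0.01],"spin": 0},
    {"xyz": [0,0,0.01],"spin": 0},
    {"xyz": [0,0,0.01],"spin": 0},
    {"xyz": [0,0,0],"spin": 0},
    {"xyz": [0,0,0],"spin": 0},
    {"xyz": [0,0,0],"spin": 0},
    {"xyz": [0,0,0],"spin": 0},
  ],
)

```text
time: 36.95
tool_pos: [613.2, -109.3, 15.1]
tcp_rot: [3.141, 0.0, 1.574]
contact_force: [-1.8, 1.6, 5.4]
grip_width: 61.0
finger_force: 30.0
```

jog_arm(
  targets=[
    {"xyz": [0,0,0],"spin": 0},
    {"xyz": [0,0,0],"spin": 0},
    {"xyz": [0,0,0],"spin": 0},
    {"xyz": [0,0,0],"spin": 0},
    {"xyz": [0,0,0],"spin": 0},
    {"xyz": [0,0,-0.1],"spin": 0},
    {"xyz": [0,0,-0.3],"spin": 0},
    {"xyz": [0,0,-0.4],"spin": 0},
    {"xyz": [0,0,-0.4],"spin": 0},
    {"xyz": [0,0,-0.4],"spin": 0},
  ],
  gripper=100,
)

```text
time: 38.2
tool_pos: [613.2, -109.2, 144.5]
tcp_rot: [3.141, 0.0, 1.574]
contact_force: [-0.2, -0.1, -0.1]
grip_width: 91.9
finger_force: 0.0
```

jog_arm(
  targets=[
    {"xyz": [0.1,0,0],"spin": 0},
    {"xyz": [0.3,0.05,0],"spin": 0},
    {"xyz": [0.4,0.05,0],"spin": 0},
    {"xyz": [0.5,0.05,0],"spin": 0},
    {"xyz": [0.5,0.05,0],"spin": 0},
    {"xyz": [0.5,0.05,0],"spin": 0},
    {"xyz": [0.5,0.05,0],"spin": 0},
    {"xyz": [0.3,0.04,0],"spin": 0},
    {"xyz": [0.1,0,0],"spin": 0},
    {"xyz": [0,0,0],"spin": 0},
  ],
)

```text
time: 39.45
tool_pos: [639.4, 146.4, 142.4]
tcp_rot: [-3.141, 0.0, 1.574]
contact_force: [0.4, 0.3, -0.1]
grip_width: 91.7
finger_force: 0.0
```

```bash
python3 look.py i 359 200 333 236 22 9
python3 - <<'E'
from h import *
t=cv2.imread("pics/i_t.png");F=blob(t,(358,200),22,0,105,s=8);print("foot",F[0],F[2])
E
```

```text
39.55 [639.6 145.5 142.6] tcp px [258.8 182.4] [324.5 149.8]
foot [359.28384399 200.01017761] [359.3125 200.0625]
```

View pics/i.png

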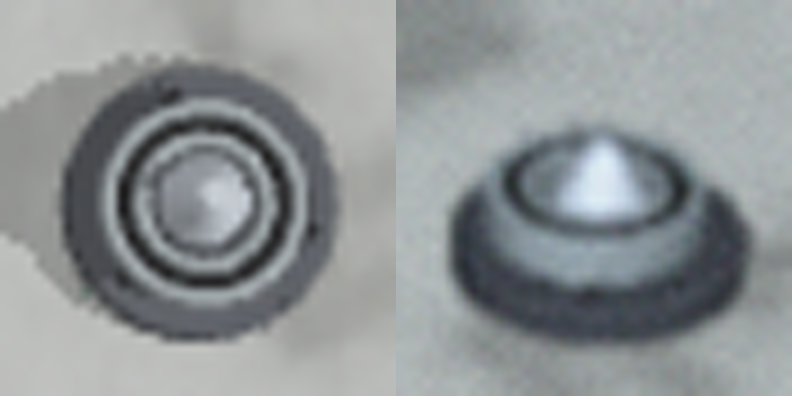

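The bearing sits concentric and flat on the medium stand. Next is the gear.

jog_arm(
  targets=[
    {"xyz": [0.01,0.02,0.15],"spin": 0},
    {"xyz": [0,0,0.2],"spin": 0},
    {"xyz": [0,0,0.2],"spin": 0},
    {"xyz": [0,0,0.2],"spin": 0},
    {"xyz": [0,0,0.2],"spin": 0},
    {"xyz": [0,0,0.15],"spin": 0},
    {"xyz": [0,0,0.1],"spin": 0},
    {"xyz": [0,0,0],"spin": 0},
    {"xyz": [0,0,0],"spin": 0},
    {"xyz": [0,0,0],"spin": 0},
  ],
)

```text
time: 40.8
tool_pos: [641.6, 147.7, 47.4]
tcp_rot: [3.14, -0.0, 1.574]
contact_force: [0.3, -0.9, 0.5]
grip_width: 91.7
finger_force: 0.0
```

jog_arm(
  targets=[
    {"xyz": [0,0,0],"spin": 0},
    {"xyz": [0,0,0],"spin": 0},
    {"xyz": [0,0,0],"spin": 0},
    {"xyz": [0,0,0],"spin": 0},
    {"xyz": [0,0,0],"spin": 0},
    {"xyz": [0,0,0],"spin": 0},
    {"xyz": [0,0,0],"spin": 0},
    {"xyz": [0,0,0],"spin": 0},
    {"xyz": [0,0,0],"spin": 0},
    {"xyz": [0,0,0],"spin": 0},
  ],
  gripper=0,
)

```text
time: 42.05
tool_pos: [641.4, 147.7, 46.9]
tcp_rot: [3.141, -0.0, 1.574]
contact_force: [4.8, 1.2, -0.3]
grip_width: 53.3
finger_force: 30.0
```

jog_arm(
  targets=[
    {"xyz": [0,0.01,-0.05],"spin": 0},
    {"xyz": [0,0,-0.1],"spin": 0},
    {"xyz": [0,0,-0.15],"spin": 0},
    {"xyz": [0,0,-0.2],"spin": 0},
    {"xyz": [0,0,-0.2],"spin": 0},
    {"xyz": [0,0,-0.2],"spin": 0},
    {"xyz": [0,0,-0.2],"spin": 0},
    {"xyz": [0,0,-0.2],"spin": 0},
    {"xyz": [0,0,-0.05],"spin": 0},
    {"xyz": [0,0,0],"spin": 0},
  ],
)

```text
time: 43.3
tool_pos: [641.9, 147.7, 154.8]
tcp_rot: [3.142, -0.0, 1.574]
contact_force: [-0.7, -0.6, -5.1]
grip_width: 53.4
finger_force: 30.0
```

jog_arm(
  targets=[
    {"xyz": [-0.1,-0.05,0],"spin": 0},
    {"xyz": [-0.2,-0.1,0],"spin": 0},
    {"xyz": [-0.4,-0.2,0],"spin": 0},
    {"xyz": [-0.5,-0.2,0],"spin": 0},
    {"xyz": [-0.5,-0.2,0],"spin": 0},
    {"xyz": [-0.5,-0.2,0],"spin": 0},
    {"xyz": [-0.5,-0.2,0],"spin": 0},
    {"xyz": [-0.5,-0.2,0],"spin": 0},
    {"xyz": [-0.5,-0.2,0],"spin": 0},
    {"xyz": [-0.4,-0.2,0],"spin": 0},
  ],
)

```text
time: 44.55
tool_pos: [501.6, -182.5, 154.3]
tcp_rot: [-3.141, -0.0, 1.573]
contact_force: [0.9, 0.2, -6.1]
grip_width: 53.2
finger_force: 30.0
```

jog_arm(
  targets=[
    {"xyz": [-0.4,-0.2,0],"spin": 0},
    {"xyz": [-0.4,-0.2,0],"spin": 0},
    {"xyz": [-0.3,-0.15,0],"spin": 0},
    {"xyz": [-0.12,-0.1,0.1],"spin": 0},
    {"xyz": [0,0,0.2],"spin": 0},
    {"xyz": [0,0,0.2],"spin": 0},
    {"xyz": [0,0,0],"spin": 0},
    {"xyz": [0,0,0],"spin": 0},
    {"xyz": [0,0,0],"spin": 0},
    {"xyz": [0,0,0],"spin": 0},
  ],
)

```text
time: 45.8
tool_pos: [451.5, -278.6, 115.2]
tcp_rot: [3.141, 0.001, 1.574]
contact_force: [0.6, 0.9, -6.1]
grip_width: 52.8
finger_force: 30.0
```

```bash
python3 look.py j 422 261 276 270 40 5
python3 - <<'E'
from h import *
s=cv2.imread("pics/j_s.png")
for X in((449.4,-279,6),(449.4,-279,46),(449.4,-279,82),(449.4,-279,100)):print(proj("side",X))
F=blob(s,(276,290),32,0,115,s=4);print("foot",F[0],F[2])
E
```

```text
45.9 [ 451.4 -278.6  115. ] tcp px [434.  262.6] [275.8 246.5]
[275.79912293 288.9752218 ]
[275.46827204 273.94197005]
[275.1605383  259.95911918]
[275.00298239 252.80007094]
foot [276.12988281 290.82800293] [275.875 290.75 ]
```

View pics/j.png

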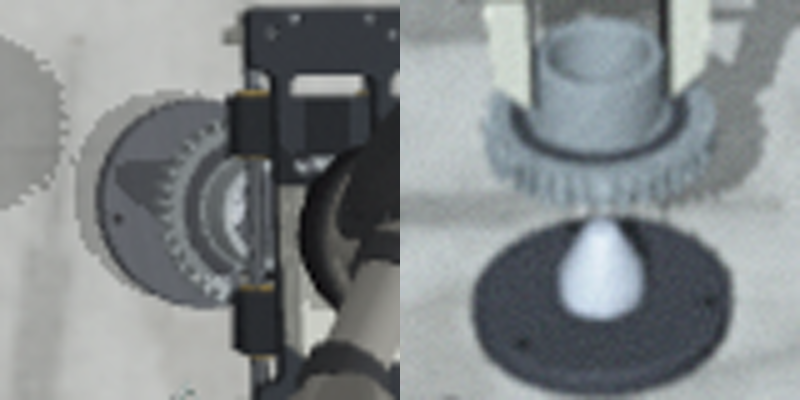

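The side crop shows the gear level above the cone, about 1.5–2 mm too far in +x. I'll correct that and lower.

jog_arm(
  targets=[
    {"xyz": [0,-0.02,0.05],"spin": 0},
    {"xyz": [0,0,0.1],"spin": 0},
    {"xyz": [0,0,0.1],"spin": 0},
    {"xyz": [0,0,0.1],"spin": 0},
    {"xyz": [0,0,0.1],"spin": 0},
    {"xyz": [0,0,0.1],"spin": 0},
    {"xyz": [0,0,0.1],"spin": 0},
    {"xyz": [0,0,0.1],"spin": 0},
    {"xyz": [0,0,0],"spin": 0},
    {"xyz": [0,0,0],"spin": 0},
  ],
)

```text
time: 47.15
tool_pos: [449.8, -278.7, 54.9]
tcp_rot: [3.141, 0.0, 1.574]
contact_force: [-0.0, -0.1, -5.3]
grip_width: 53.3
finger_force: 30.0
```

jog_arm(
  targets=[
    {"xyz": [0,0,0.03],"spin": 0},
    {"xyz": [0,0,0.03],"spin": 0},
    {"xyz": [0,0,0.03],"spin": 0},
    {"xyz": [0,0,0.03],"spin": 0},
    {"xyz": [0,0,0.02],"spin": 0},
    {"xyz": [0,0,0],"spin": 0},
    {"xyz": [0,0,0],"spin": 0},
    {"xyz": [0,0,0],"spin": 0},
    {"xyz": [0,0,0],"spin": 0},
    {"xyz": [0,0,0],"spin": 0},
  ],
)

```text
time: 48.4
tool_pos: [449.7, -278.6, 43.5]
tcp_rot: [3.141, -0.0, 1.574]
contact_force: [-0.6, -0.5, -6.3]
grip_width: 53.2
finger_force: 30.0
```

jog_arm(
  targets=[
    {"xyz": [0,0,0.02],"spin": 0},
    {"xyz": [0,0,0.01],"spin": 0},
    {"xyz": [0,0,0.01],"spin": 0},
    {"xyz": [0,0,0.01],"spin": 0},
    {"xyz": [0,0,0.005],"spin": 0},
    {"xyz": [0,0,0],"spin": 0},
    {"xyz": [0,0,0],"spin": 0},
    {"xyz": [0,0,0],"spin": 0},
    {"xyz": [0,0,0],"spin": 0},
    {"xyz": [0,0,0],"spin": 0},
  ],
)

```text
time: 49.65
tool_pos: [449.7, -278.5, 39.1]
tcp_rot: [3.141, -0.0, 1.574]
contact_force: [-0.4, 0.4, -6.1]
grip_width: 52.9
finger_force: 30.0
```

jog_arm(
  targets=[
    {"xyz": [0,0,0],"spin": 0},
    {"xyz": [0,0,0],"spin": 0},
    {"xyz": [0,0,0],"spin": 0},
    {"xyz": [0,0,0],"spin": 0},
    {"xyz": [0,0,0],"spin": 0},
    {"xyz": [0,0,-0.1],"spin": 0},
    {"xyz": [0,0,-0.3],"spin": 0},
    {"xyz": [0,0,-0.4],"spin": 0},
    {"xyz": [0,0,-0.4],"spin": 0},
    {"xyz": [0,0,0],"spin": 0},
  ],
  gripper=100,
)

```text
time: 50.9
tool_pos: [451.0, -279.5, 138.0]
tcp_rot: [3.137, 0.004, 1.574]
contact_force: [-0.7, 0.2, 0.1]
grip_width: 92.0
finger_force: 0.0
```

jog_arm(
  targets=[
    {"xyz": [0.1,0,0],"spin": 0},
    {"xyz": [0.3,0,0],"spin": 0},
    {"xyz": [0.5,0,0],"spin": 0},
    {"xyz": [0.5,0,0],"spin": 0},
    {"xyz": [0.5,0,0],"spin": 0},
    {"xyz": [0.5,0,0],"spin": 0},
    {"xyz": [0.3,0,0],"spin": 0},
    {"xyz": [0.1,0,0],"spin": 0},
    {"xyz": [0,0,0],"spin": 0},
    {"xyz": [0,0,0],"spin": 0},
  ],
)

```text
time: 52.15
tool_pos: [448.9, -55.0, 135.0]
tcp_rot: [-3.141, 0.0, 1.573]
contact_force: [0.3, -0.0, 0.4]
grip_width: 91.5
finger_force: 0.0
```

```bash
python3 look.py k 422 261 276 285 33 4
python3 - <<'E'
from h import *
t=cv2.imread("pics/k_t.png");s=cv2.imread("pics/k_s.png");a=cv2.imread("pics/k.png")
b=np.hstack([crop(t,(262,186),22,6),crop(s,(324,178),22,6)])
cv2.imwrite("pics/k2.png",np.vstack([a,b]))
E
```

```text
52.25 [449.  -55.3 135. ] tcp px [342.7 263.7] [263.9 188.9]
```

View pics/k2.png

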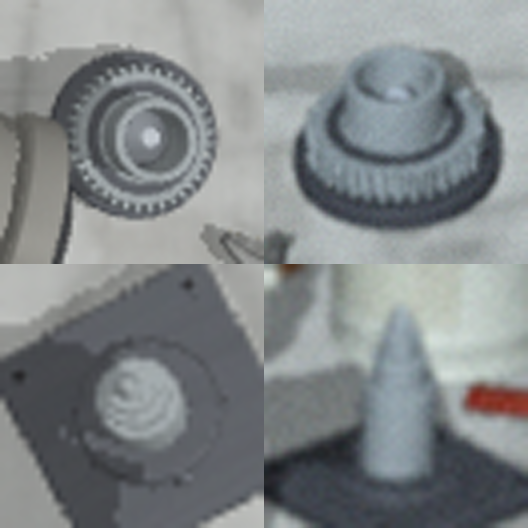

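The gear sits flat on the large stand, and the shaft is bare with its tip near top (260.8,183.6). I'll fetch the collar.

jog_arm(
  targets=[
    {"xyz": [0.1,0.01,0],"spin": 0},
    {"xyz": [0.3,0,0],"spin": 0},
    {"xyz": [0.25,0,0.1],"spin": 0},
    {"xyz": [0.07,0,0.2],"spin": 0},
    {"xyz": [0,0,0.2],"spin": 0},
    {"xyz": [0,0,0.2],"spin": 0},
    {"xyz": [0,0,0.2],"spin": 0},
    {"xyz": [0,0,0.2],"spin": 0},
    {"xyz": [0,0,0.1],"spin": 0},
    {"xyz": [0,0,0],"spin": 0},
  ],
)

```text
time: 53.5
tool_pos: [449.4, 3.2, 38.8]
tcp_rot: [-3.141, -0.0, 1.574]
contact_force: [-0.9, -0.1, 0.5]
grip_width: 91.8
finger_force: 0.0
```

Run:
```python
from h import *
print(bot.get_obs()["tool_pos"])
t=cv2.imread("pics/k_t.png");s=cv2.imread("pics/k_s.png")
print(onplane("top",(260.7,183.5),104),onplane("top",(265,188.1),20))
B=blob(s,(324,182),9,110,205,s=8)
g=s[150:196].max(2).astype(int)
print(g[4:20,314:336])
print(proj("side",(641.5,146.5,104)),proj("side",(641.5,146.5,70)),proj("top",(641.5,146.5,104)))
```

```text
[449.4327904    3.16214752  38.8386588 ]
[642.47977774 145.5241448  104.        ] [642.18186481 143.82069721  20.        ]
[[119 139 156 163 177 183 187 185 185 184 182 189 192 191 190 185 191 197
  198 187 192 195]
 [123 138 156 168 173 182 186 188 191 192 199 197 199 192 191 188 192 189
  191 189 189 202]
 [132 146 161 170 177 184 183 191 193 195 199 197 201 192 191 190 192 196
  193 190 188 197]
 [128 144 158 171 174 185 186 190 192 197 199 199 196 197 187 189 194 193
  190 189 197 201]
 [131 148 153 171 179 182 186 189 191 197 201 202 203 195 195 196 188 192
  192 192 193 199]
 [128 143 165 172 179 183 186 187 196 198 198 197 201 198 197 196 194 195
  194 191 194 201]
 [136 148 162 170 175 181 183 191 197 198 200 197 201 197 193 194 193 199
  192 191 193 205]
 [136 150 165 169 178 182 191 190 191 196 200 200 199 200 195 197 194 193
  193 192 197 206]
 [150 154 159 169 175 178 189 192 194 190 188 192 197 197 197 195 197 198
  194 198 195 204]
 [146 158 169 176 178 181 188 193 190 176 180 186 188 190 194 200 196 195
  190 196 199 205]
 [147 160 171 180 181 187 188 190 182 162 174 180 173 192 201 204 196 199
  198 199 201 211]
 [139 159 174 182 184 194 192 191 170 160 178 179 171 183 198 199 198 202
  200 201 202 207]
 [134 143 159 172 188 195 197 188 162 161 177 172 165 171 193 206 205 204
  202 202 202 210]
 [142 145 161 164 183 186 184 171 156 164 174 165 161 164 184 211 213 214
  206 206 210 211]
 [148 158 167 166 172 181 180 163 156 168 171 166 154 157 186 218 220 218
  217 211 214 214]
 [164 165 170 171 183 175 165 143 144 162 169 166 151 144 168 210 217 215
  211 208 211 205]]
[324.75721717 162.0862585 ] [324.43408122 172.83151026] [260.29593678 183.88792396]
```

jog_arm(
  targets=[
    {"xyz": [0,0,0.1],"spin": 0},
    {"xyz": [0,0,0.1],"spin": 0},
    {"xyz": [0,0,0.1],"spin": 0},
    {"xyz": [0,0,0.08],"spin": 0},
    {"xyz": [0,0,0.04],"spin": 0},
    {"xyz": [0,0,0.03],"spin": 0},
    {"xyz": [0,0,0],"spin": 0},
    {"xyz": [0,0,0],"spin": 0},
    {"xyz": [0,0,0],"spin": 0},
    {"xyz": [0,0,0],"spin": 0},
  ],
)

```text
time: 54.75
tool_pos: [449.7, 3.1, 3.2]
tcp_rot: [3.141, -0.0, 1.574]
contact_force: [-0.4, 0.0, 0.4]
grip_width: 91.9
finger_force: 0.0
```

jog_arm(
  targets=[
    {"xyz": [0,0,0],"spin": 0},
    {"xyz": [0,0,0],"spin": 0},
    {"xyz": [0,0,0],"spin": 0},
    {"xyz": [0,0,0],"spin": 0},
    {"xyz": [0,0,0],"spin": 0},
    {"xyz": [0,0,0],"spin": 0},
    {"xyz": [0,0,0],"spin": 0},
    {"xyz": [0,0,0],"spin": 0},
    {"xyz": [0,0,0],"spin": 0},
    {"xyz": [0,0,0],"spin": 0},
  ],
  gripper=0,
)

```text
time: 56.0
tool_pos: [449.6, 3.1, 3.1]
tcp_rot: [3.142, -0.0, 1.574]
contact_force: [-0.3, 0.2, -0.4]
grip_width: 32.4
finger_force: 30.0
```

jog_arm(
  targets=[
    {"xyz": [0,0,-0.1],"spin": 0},
    {"xyz": [0,0,-0.2],"spin": 0},
    {"xyz": [0,0,-0.3],"spin": 0},
    {"xyz": [0,0,-0.4],"spin": 0},
    {"xyz": [0,0,-0.4],"spin": 0},
    {"xyz": [0,0,-0.3],"spin": 0},
    {"xyz": [0,0,0],"spin": 0},
    {"xyz": [0,0,0],"spin": 0},
    {"xyz": [0,0,0],"spin": 0},
    {"xyz": [0,0,0],"spin": 0},
  ],
)

```text
time: 57.25
tool_pos: [449.2, 3.1, 138.3]
tcp_rot: [-3.14, -0.0, 1.574]
contact_force: [0.3, 0.0, -0.5]
grip_width: 32.1
finger_force: 30.0
```

jog_arm(
  targets=[
    {"xyz": [0.1,0.1,0],"spin": 0},
    {"xyz": [0.2,0.3,0],"spin": 0},
    {"xyz": [0.25,0.35,0],"spin": 0},
    {"xyz": [0.3,0.35,0],"spin": 0},
    {"xyz": [0.3,0.35,0],"spin": 0},
    {"xyz": [0.25,0.35,0],"spin": 0},
    {"xyz": [0.2,0.3,0],"spin": 0},
    {"xyz": [0.15,0.2,0],"spin": 0},
    {"xyz": [0.045,0.11,0],"spin": 0},
    {"xyz": [0,0,0],"spin": 0},
  ],
)

```text
time: 58.5
tool_pos: [642.1, 147.5, 138.5]
tcp_rot: [-3.141, 0.0, 1.574]
contact_force: [-0.3, 0.2, -0.9]
grip_width: 32.2
finger_force: 30.0
```

jog_arm(
  targets=[
    {"xyz": [0,0,0],"spin": 0},
    {"xyz": [0,0,0],"spin": 0},
    {"xyz": [0,0,0],"spin": 0},
    {"xyz": [0,0,0],"spin": 0},
    {"xyz": [0,0,0],"spin": 0},
    {"xyz": [0,0,0],"spin": 0},
    {"xyz": [0,0,0],"spin": 0},
    {"xyz": [0,0,0],"spin": 0},
    {"xyz": [0,0,0],"spin": 0},
    {"xyz": [0,0,0],"spin": 0},
  ],
)

```text
time: 59.75
tool_pos: [642.0, 147.3, 139.1]
tcp_rot: [3.142, -0.0, 1.574]
contact_force: [-0.4, 0.6, -0.6]
grip_width: 32.4
finger_force: 30.0
```

```bash
python3 look.py m 262 186 324 165 22 9
python3 - <<'E'
from h import *
for z in (70,104,142):print(proj("side",(641.8,146,z)))
s=cv2.imread("pics/m_s.png");B=blob(s,(325,149),7,0,115,s=8);print("collar",B[:3])
E
```

```text
59.85 [642.  147.3 139.1] tcp px [258.2 181.6] [325.2 150.6]
[324.57024788 172.89860644]
[324.89495688 162.15129176]
[325.26637445 149.8580029 ]
collar (array([325.02978516, 147.129776  ]), array([13.71022511, 19.80086327]), array([325.125, 148.5  ]))
```

View pics/m.png

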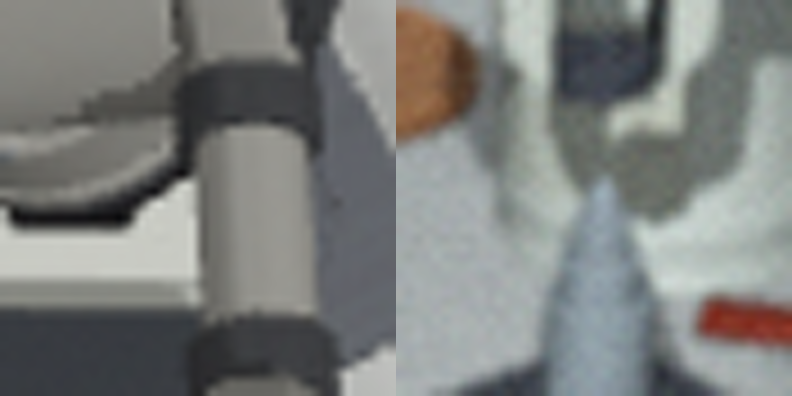

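The side crop shows the collar centred at column 607 over the shaft tip at column 604, which matches the expected perspective shift. I'll lower it.

jog_arm(
  targets=[
    {"xyz": [-0.005,0,0.1],"spin": 0},
    {"xyz": [0,0,0.1],"spin": 0},
    {"xyz": [0,0,0.08],"spin": 0},
    {"xyz": [0,0,0.06],"spin": 0},
    {"xyz": [0,0,0.05],"spin": 0},
    {"xyz": [0,0,0.04],"spin": 0},
    {"xyz": [0,0,0.04],"spin": 0},
    {"xyz": [0,0,0.03],"spin": 0},
    {"xyz": [0,0,0],"spin": 0},
    {"xyz": [0,0,0],"spin": 0},
  ],
)

```text
time: 61.1
tool_pos: [642.1, 146.9, 99.3]
tcp_rot: [3.141, -0.0, 1.574]
contact_force: [0.7, -1.6, -1.7]
grip_width: 32.3
finger_force: 30.0
```

jog_arm(
  targets=[
    {"xyz": [0,0,0.01],"spin": 0},
    {"xyz": [0,0,0.01],"spin": 0},
    {"xyz": [0,0,0.01],"spin": 0},
    {"xyz": [0,0,0.01],"spin": 0},
    {"xyz": [0,0,0],"spin": 0},
    {"xyz": [0,0,0],"spin": 0},
    {"xyz": [0,0,0],"spin": 0},
    {"xyz": [0,0,0],"spin": 0},
    {"xyz": [0,0,0],"spin": 0},
    {"xyz": [0,0,0],"spin": 0},
  ],
)

```text
time: 62.35
tool_pos: [642.0, 146.9, 95.9]
tcp_rot: [3.142, -0.0, 1.574]
contact_force: [-0.8, 1.2, -1.2]
grip_width: 32.3
finger_force: 30.0
```

jog_arm(
  targets=[
    {"xyz": [0,0,0.01],"spin": 0},
    {"xyz": [0,0,0.005],"spin": 0},
    {"xyz": [0,0,0],"spin": 0},
    {"xyz": [0,0,0],"spin": 0},
    {"xyz": [0,0,0],"spin": 0},
    {"xyz": [0,0,0],"spin": 0},
    {"xyz": [0,0,0],"spin": 0},
    {"xyz": [0,0,0],"spin": 0},
    {"xyz": [0,0,0],"spin": 0},
    {"xyz": [0,0,0],"spin": 0},
  ],
)

```text
time: 63.6
tool_pos: [642.0, 146.9, 94.7]
tcp_rot: [3.142, -0.0, 1.574]
contact_force: [-0.2, -0.1, -0.8]
grip_width: 32.2
finger_force: 30.0
```

jog_arm(
  targets=[
    {"xyz": [0,0,0],"spin": 0},
    {"xyz": [0,0,0],"spin": 0},
    {"xyz": [0,0,0],"spin": 0},
    {"xyz": [0,0,0],"spin": 0},
    {"xyz": [0,0,0],"spin": 0},
    {"xyz": [0,0,-0.1],"spin": 0},
    {"xyz": [0,0,-0.3],"spin": 0},
    {"xyz": [0,0,-0.4],"spin": 0},
    {"xyz": [0,0,-0.2],"spin": 0},
    {"xyz": [0,0,0],"spin": 0},
  ],
  gripper=100,
)

```text
time: 64.85
tool_pos: [642.6, 146.9, 176.1]
tcp_rot: [3.139, -0.0, 1.574]
contact_force: [-0.7, -0.3, -0.2]
grip_width: 92.0
finger_force: 0.0
```

jog_arm(
  targets=[
    {"xyz": [-0.1,-0.2,0],"spin": 0},
    {"xyz": [-0.2,-0.3,0],"spin": 0},
    {"xyz": [-0.3,-0.5,0],"spin": 0},
    {"xyz": [-0.3,-0.5,0],"spin": 0},
    {"xyz": [-0.3,-0.5,0],"spin": 0},
    {"xyz": [-0.2,-0.3,0],"spin": 0},
    {"xyz": [-0.1,-0.1,0],"spin": 0},
    {"xyz": [0,0,0],"spin": 0},
    {"xyz": [0,0,0],"spin": 0},
    {"xyz": [0,0,0],"spin": 0},
  ],
)

```text
time: 66.1
tool_pos: [451.0, 26.7, 174.5]
tcp_rot: [-3.142, -0.0, 1.574]
contact_force: [0.0, 0.2, 0.6]
grip_width: 92.0
finger_force: 0.0
```

Run:
```python
from h import *
t,s=bot.capture("top"),bot.capture("side");print(bot.get_obs()["tool_pos"])
T=[(262,186),(192,253),(359,200),(422,261)];S=[(324,176),(258,169),(333,238),(276,285)]
cv2.imwrite("pics/z.png",np.vstack([np.hstack([crop(im,c,33,3) for c in L]) for im,L in((t,T),(s,S))]))
```

```text
[450.71311101  26.58985461 174.50036404]
```

View pics/z.png

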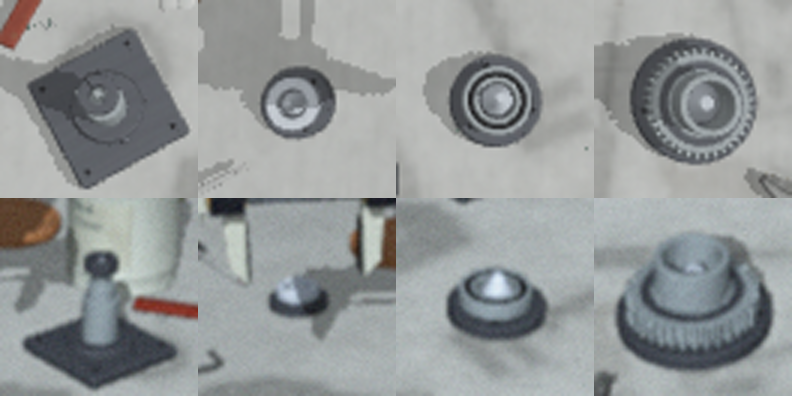

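The collar sits level on the shaft's shoulder, and the spacer, bearing and gear are flat on their stands. I'll hand the job in.

```bash
python3 -c "
from plant import bot
print(bot.close_job())"
```

```text
the job is handed in; nothing more can be done
None
```

The job is handed in at about 66 s: spacer, bearing and gear are seated on the small, medium and large stands and the collar is back on the shaft's shoulder. The last pictures show all four level and released; the hand-in returned no verdict.

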